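Index the spares carousel and open the orange-capped jar

TASK

Turn the spares carousel one click counter-clockwise (seen from above), so that the orange-capped jar clicks into the front station at the red pointer, and let go. Then unscrew its tight cap counter-clockwise while the jar stays seated in its square pocket, stop turning when the thread lets go (white stripe over the black line in front of the pocket), and lift the cap just clear. Finish while holding the cap in the gripper, level and centred about a finger's width above the open mouth, ready to go straight back on, with the carousel still in its click stop and the other things on the table left alone.

Things in the scene. Friction and masses are not known exactly. Their poses are not given: they have to be found in the camera images.
- carousel: Fixed grey foot, 190 mm across; origin on the table under the spindle; its -x axis points to the front, where a tongue with a red pointer reaches out to 165 mm. On it turns a white disc 280 mm across, top 32 mm above the table, with five square pockets, centres 95 mm from the spindle, 72 degrees apart, each with a clear jar: four with grey caps (fixed), one orange.
- turntable (a joint): Disc angle, rad, counter-clockwise from above positive. Starts at 0, in a click stop; stops every 1.257 rad (72 degrees). A sprung detent holds it: leaving a stop takes about 0.35 N m, less towards midway; past midway it pulls itself into the next stop. The orange-capped jar starts one stop short of the front, on the robot's left, and is in front at 1.257.
- knob_grip (a point): Centre of the black bar knob on the spindle, 116 mm above the table; turns with the disc. The bar is 56 mm long along this point's x axis, 18 mm thick along y and 24 mm high (104 to 128 mm above the table): grip it across its thickness from above. The caps around it reach 102 mm above the table.
- front_station (a point): Point fixed to the foot: where the centre of a jar's underside is when its pocket stands in front, 95 mm from the spindle, 32 mm above the table.
- jar: The orange-capped clear square jar: 44 mm wide, 44 mm high to its shoulder, then a 30 mm round neck to the rim at 66 mm; about 0.2 kg. Loose in a pocket 22 mm deep with 1 mm play that keeps it from turning; pulling up an engaged cap lifts it out. Origin: centre of its underside, 32 mm above the table; z up; -x points out from the spindle, to a black line on the disc.
- cap: Orange ribbed cap, 47 mm across, 22 mm high, 30 g, lugs inside its skirt. Origin: centre of its open underside, 48 mm above the jar's underside when closed (4 mm above the shoulder); z up; a white stripe marks -x. Closed: yaw relative to the jar -1.33 to -0.94 rad (stripe clockwise of the line). Opens counter-clockwise, stiff at first, 0.3 to 0.5 N m; grip firmly.
- cap_mark (a point): White stripe on the cap's side, 23.5 mm from its axis, 11 mm above its underside. The cap rises 1 mm and its thread lets go when the stripe is still about 0.3 rad short of the black line in front of the pocket; stripe over the line (yaw of cap = yaw of jar) is the middle of the free range; an end stop blocks it at about 0.3 rad beyond.
- jar_mouth (a point): Centre of the jar's mouth at the rim, 66 mm above its underside, 98 mm above the table; the closed cap's skirt reaches 18 mm down past it, so the cap must rise 18 mm to clear it.
- bulb: Frosted halogen bulb lying on the table, 44 mm long, 16 mm thick; leave alone. Origin under its base end on the table.
- heat_sink: Finned aluminium heat sink 70 x 56 x 32 mm; leave alone. Origin at the centre of its underside.
- remote: Cream remote control housing 130 x 46 x 24 mm; leave alone. Origin at the centre of its underside.
- lens_brush: Lens brush with wooden handle, 115 mm long, 20 mm wide, lying on the table; leave alone. Origin near its middle on the table.
Not all that is in view belongs to the job. Leave any blue look-alike of the jar alone.

How it is judged:
By the outcome, as a careful person would: the job done as asked, in the order asked, and still so for the second after the job is handed in, while the arm keeps its last pose, push and grip.
It also fails if it takes over 45 s, if anything falls off the work surface, if the arm or the gripper's body presses on something with over 40 N, if the wrist force passes 120 N, or if a joint passes its speed limit or range.

ROBOT

A 6-joint arm with a two-finger parallel gripper is mounted at the origin on the work surface. World frame = base frame: x ahead of the robot, y to its left, z up, the work surface at z = 0. Lengths are in m, angles in degrees, forces in N, time in s.
With the tool pointing down it reaches from about 0.3 to 0.875 m from the base axis. Payload 6.4 kg.
Tool frame: the origin (TCP) lies midway between the tips of the shut fingers; the grasp point (between the pads) lies 19 mm behind it (ctrl.grasp_offset is the distance from the TCP to the grasp point, in m); z points along the fingers, y is the line along which they close (so a half turn about z gives the same grasp; the last joint's range is limited). The gripper opens to 88 mm and grips with 3 to 60 N. Pads are 18 mm wide; open, the fingers measure 123 mm over their backs; the gripper's body (75 mm by 187 mm) begins 45 mm behind the grasp point.
Start: joints at [-88.482, 10.359, 92.074, -0, 77.567, -11.82], TCP at [0.133, -0.559, 0.239] pointing down, gripper open.
Joint ranges: [-171.53, 171.53], [-51.25, 118.39], [17.06, 147.69], [-65.23, 245.23], [0, 150.52], [-178.68, 178.68]. Speed limits (degrees/s): [147.25, 147.25, 172.46, 180, 180, 180].

INTERFACE

Orientations are given as [roll, pitch, yaw] about the fixed x, y, z axes, in that order (R = Rz(yaw) Ry(pitch) Rx(roll)).
In Python, from cell import ctrl, read_camera, search_frame, cut_out gives the robot as it stands. The module is installed in compiled form; this text tells all that it offers. Calls block until the motion is done:
- ctrl.movep(position, orientation): joint-space move of the TCP to a pose.
- ctrl.move_straight(position, ori=None, feed=0.15, f_stop=None): straight line of the TCP; ori=None keeps the orientation; feed is the mean speed in m/s. With f_stop (N) it stops when the force on the tool has changed by that much, and returns True; else False.
- ctrl.move_joints(angles): joint-space move.
- ctrl.open_gripper() and ctrl.gripper_close(grip_force=None): open the fingers fully, or close them until they stop; grip_force is the grip in N (None keeps the last).
- ctrl.hold(seconds).
- ctrl.solve_ik(position, orientation): joint angles nearest the present ones, or None.
- read_camera(name): name is "side" or "top"; returns a dict with "pixels" (420x560x3 uint8, red, green, blue), "fx", "fy", "cx", "cy" (pixels), "world_to_cam" (4x4, takes a point from world to camera coordinates). Camera axes: x right, y up, looking along -z (the intrinsics and any distortion apply to the point x, -y, -z); pixel columns grow to the right and rows downward; lengths in m; the calibration is good to about 2 mm. A picture is of the moment at which its call begins. There is no depth.
A pose or a line that the arm cannot do raises ctrl.IKError and nothing moves.
- ctrl.finish_job(): hands the job in; it is judged then, once.
Trained networks look in a picture, given as the dict that the camera call returned (one of the last four; its "shot" number tells which), for a name from the list of things; names that differ only in an ending like _2 or _b are one class to them, and where a whole thing is asked for, a point or a joint stands for the part that bears it (a point fixed in the world has none). Each returns a list of dicts, best first, with "p" (0 to 1); they miss things now and then, are a little off and sometimes report something else, mostly with a low value. They report only what shows in the picture. A call takes as long as a camera call. They do not tell look-alikes from the thing itself.
- search_frame(name, picture): "point" ([x, y, z] in m, in world coordinates, good to about 4 mm: the middle of the surface that is visible of it).
- cut_out(name, picture): "mask" (420x560 bool, what is visible of it).
Readings, each from a call of its own:
- ctrl.current_clock(): time.
- ctrl.current_joint_pos(): joint angles.
- ctrl.current_qvel(): joint speeds.
- ctrl.current_joint_efforts(): joint torques, N m.
- ctrl.current_ee_pos(): TCP position.
- ctrl.current_orientation(): TCP orientation.
- ctrl.current_ft_force(): force on the tool from outside, world axes, zero at the start.
- ctrl.current_wrist_torque(): the same for the moment, N m.
- ctrl.current_gripper_width(): finger opening in m.
- ctrl.current_grasp_force(): force on a finger pad.
Only numpy, scipy, OpenCV 4.12 (cv2) and the standard library are available. Lean on these libraries where they do the work, as an engineer would, in place of code of your own. Each camera call takes 0.05 s, during which the arm holds its last target. There are 200 camera calls.

## Working session

There is one attempt and no reset: what is moved stays moved. The work goes in short steps, each a Python script; the robot and the scene stay as the last script left them, time stands still between calls to the robot, and variables do not carry over. Pictures are saved under pics/ and viewed, at most 10 in all, crops included, and the job is handed in when it is done.

```bash
mkdir -p pics; python3 - <<'E'
from cell import *
import cv2,numpy as np
for n in("top","side"):
    p=read_camera(n); cv2.imwrite(f"pics/{n}0.png",p["pixels"][:,:,::-1])
    print(n,p["fx"],p["cx"],np.round(p["world_to_cam"],3).tolist(),[k for k in p])
    for o in("knob_grip","cap","cap_mark","jar","carousel","front_station"):
        print(o,[(np.round(d["point"],3).tolist(),round(d["p"],2)) for d in search_frame(o,p)][:4])
print(ctrl.current_clock(),ctrl.current_orientation(),ctrl.grasp_offset)
E
```

```text
top 509.0696900847048 272.629706120927 [[0.018, -1.0, -0.008, 0.001], [0.998, 0.018, 0.064, -0.547], [-0.064, -0.009, 0.998, -1.223], [0.0, 0.0, 0.0, 1.0]] ['pixels', 'fx', 'fy', 'cx', 'cy', 'world_to_cam', 'shot']
knob_grip [([0.559, 0.044, 0.032], 0.82)]
cap [([0.53, 0.139, 0.103], 0.82)]
cap_mark [([0.531, 0.137, 0.101], 0.81), ([0.649, 0.407, 0.025], 0.46), ([0.634, -0.428, 0.013], 0.36), ([0.56, 0.042, 0.032], 0.26)]
jar [([0.456, 0.296, 0.045], 0.8), ([0.306, 0.21, 0.047], 0.7), ([0.57, 0.295, 0.048], 0.62), ([0.802, 0.05, 0.04], 0.59)]
carousel [([0.558, 0.046, 0.032], 0.94)]
front_station [([0.56, 0.043, 0.028], 0.95)]
side 434.72101543807617 272.87092152542914 [[-0.875, -0.484, -0.008, 0.487], [0.355, -0.653, 0.669, -0.256], [-0.329, 0.583, 0.743, -1.039], [0.0, 0.0, 0.0, 1.0]] ['pixels', 'fx', 'fy', 'cx', 'cy', 'world_to_cam', 'shot']
knob_grip [([0.541, 0.063, 0.031], 0.64)]
cap [([0.531, 0.147, 0.104], 0.7)]
cap_mark [([0.524, 0.145, 0.103], 0.71)]
jar [([0.56, 0.307, 0.044], 0.96), ([0.447, 0.314, 0.042], 0.84), ([0.802, 0.056, 0.047], 0.72), ([0.298, 0.232, 0.041], 0.59)]
carousel [([0.543, 0.062, 0.03], 0.89), ([0.453, -0.383, 0.012], 0.45)]
front_station [([0.545, 0.066, 0.03], 0.63)]
0.7 [1.79996958e+02 7.59899726e-04 1.33387489e+01] 0.0187
```

View pics/top0.png

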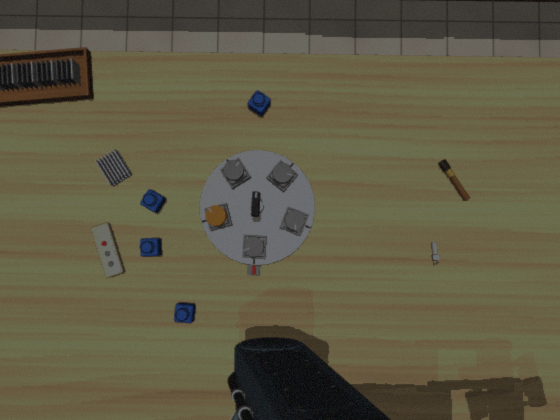

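View pics/side0.png

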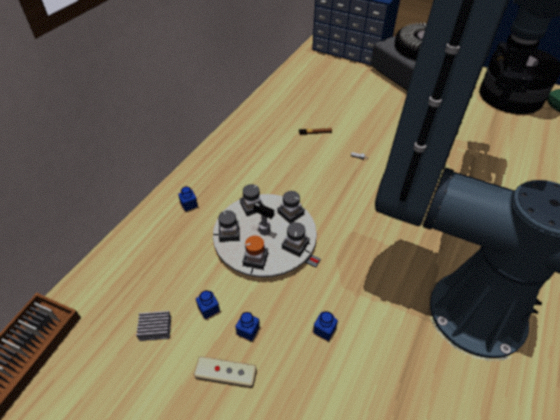

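The top view shows the carousel at about px (257,208), the orange cap at (217,216), the knob bar upright at (256,204) and the red pointer at (254,269). The side view shows the orange cap at (255,245). Next I'll measure more finely.

```bash
cat > h.py <<'E'
from cell import *
import cv2,numpy as np
def ray(p,u,v,z):
    W=p["world_to_cam"];R=W[:3,:3];c=-R.T@W[:3,3]
    d=R.T@np.array([(u-p["cx"])/p["fx"],-(v-p["cy"])/p["fy"],-1]);return (c+d*(z-c[2])/d[2])[:2]
def proj(p,X):
    q=p["world_to_cam"]@np.append(X,1);return np.array([p["cx"]+p["fx"]*q[0]/-q[2],p["cy"]-p["fy"]*q[1]/-q[2]])
def crop(p,name,u,v,r=50,k=8):
    a=p["pixels"][v-int(r*.75):v+int(r*.75),u-r:u+r,::-1];cv2.imwrite(f"pics/{name}.png",cv2.resize(a,None,fx=k,fy=k,interpolation=cv2.INTER_CUBIC))
def hsv(p):return cv2.cvtColor(p["pixels"],cv2.COLOR_RGB2HSV)
def blob(m,u,v,r):
    k=np.zeros_like(m);k[v-r:v+r,u-r:u+r]=1;y,x=np.nonzero(m&k);return np.c_[x,y].astype(float)
E
python3 - <<'E'
from h import *
p=read_camera("top");H=hsv(p)
m=cut_out("carousel",p)[0]["mask"];print("carousel mask",m.sum())
white=((H[...,1]<50)&(H[...,2]>100)); b=blob(white,257,208,64)
h=cv2.convexHull(b.astype(np.float32));e=cv2.fitEllipse(h);print("disc",e,ray(p,*e[0],.032))
k=blob(H[...,2]<45,257,205,17);c=k.mean(0);print("knob",len(k),c,ray(p,*c,.126))
w=np.array([ray(p,*q,.126) for q in k]);w-=w.mean(0);s=np.linalg.svd(w,full_matrices=0);print("bar ang",np.degrees(np.arctan2(s[2][0,1],s[2][0,0])),s[1])
o=blob((H[...,0]<20)&(H[...,1]>150)&(H[...,2]>80),217,216,18);print("cap",len(o),ray(p,*o.mean(0),.1))
r=blob(((H[...,0]<8)|(H[...,0]>170))&(H[...,1]>120),254,269,10);print("ptr",len(r),r.mean(0) if len(r) else 0,ray(p,*r.mean(0),.02))
crop(p,"t1",255,215,64,6)
E
```

```text
carousel mask 9963
disc ((256.6322021484375, 206.8948516845703), (114.22640991210938, 115.42857360839844), 75.77564239501953) [0.55696374 0.04922398]
knob 159 [255.47798742 205.35220126] [0.55356445 0.04802663]
bar ang 177.98527935870501 [0.18287879 0.06135651]
cap 287 [0.53067721 0.13913538]
ptr 31 [253.4516129  269.38709677] [0.40638644 0.05433771]
```

View pics/t1.png

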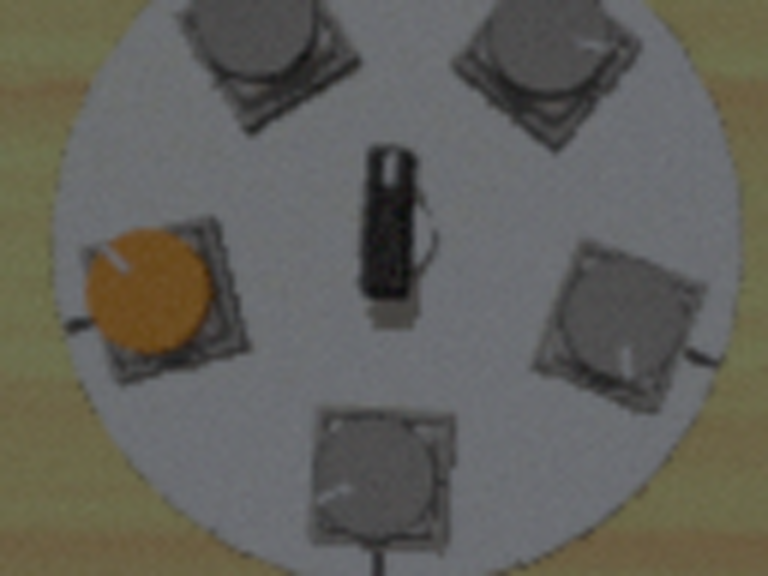

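The orange cap is at crop (150,290) with its stripe at upper left, and the bar knob is centred near (389,222). Disc, cap and pointer all give spindle ≈ (0.5565, 0.0485) and yaw ≈ -2°. I'll turn the knob now.

```bash
python3 - <<'E'
from h import *
x,y=.5565,.0485
ctrl.movep([x,y,.22],[180,0,-2])
print(ctrl.current_clock(),ctrl.current_joint_pos())
print(ctrl.move_straight([x,y,.100],feed=.1,f_stop=8))
ctrl.gripper_close(40)
print(ctrl.current_gripper_width(),ctrl.current_ft_force(),ctrl.current_clock())
for a in np.linspace(-2,70,7)[1:]:
    ctrl.movep([x,y,.100],[180,0,a]); print(round(a),np.round(ctrl.current_ft_force(),1),np.round(ctrl.current_wrist_torque(),2),ctrl.current_clock())
print(ctrl.current_gripper_width())
p=read_camera("side");crop(p,"s1",265,235,64,6)
E
```

```text
3.425 [-7.26592967e+00  9.27585018e+00  9.55591942e+01 -1.07214642e-02
  7.51600701e+01  8.47947205e+01]
False
0.017651931038815842 [-0.64107227 -4.79265496 -0.45510454] 5.8417
10 [-1.2 -5.5  2. ] [-0.87  0.27 -0.25] 6.1583
22 [-1.  -6.8 -0.2] [-0.93  0.13  0.05] 6.475
34 [-0.8 -6.3 -1.5] [-0.98  0.05  0.11] 6.7917
46 [ 0.3 -6.1 -2.6] [-0.91 -0.16  0.29] 7.1083
58 [ 2.2 -6.2 -2.8] [-0.83 -0.34  0.22] 7.425
70 [ 2.9 -6.3 -2.3] [-0.81 -0.43  0.05] 7.7417
0.017581733044024297
```

View pics/s1.png

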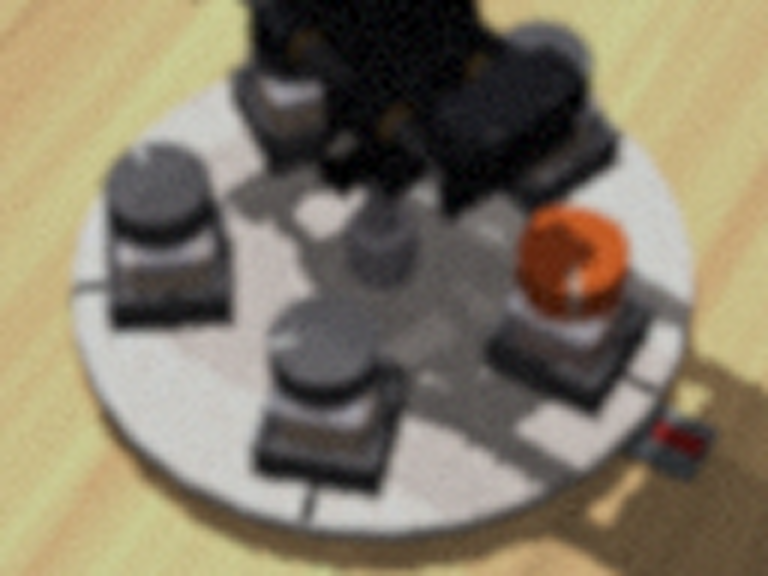

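The orange jar now stands at the pointer: cap at crop (573,262), line at (640,383), pointer at (680,440). I'll let go, back off and measure.

```bash
python3 - <<'E'
from h import *
ctrl.open_gripper(); x,y,_=ctrl.current_ee_pos()
ctrl.move_straight([x,y,.2],feed=.2)
ctrl.movep([.40,-.25,.22],[180,0,0]); print(ctrl.current_clock())
p=read_camera("top");H=hsv(p)
c=blob((H[...,0]<20)&(H[...,1]>150)&(H[...,2]>60),254,246,20);print("cap n",len(c),c.mean(0),ray(p,*c.mean(0),.1))
e=cv2.fitEllipse(cv2.convexHull(c.astype(np.float32)));print(e,ray(p,*e[0],.1))
crop(p,"t2",255,240,40,10)
s=read_camera("side")
print([(d["point"],d["p"]) for d in search_frame("cap",s)][:1],[(d["point"],d["p"]) for d in search_frame("cap",p)][:1])
c=blob((hsv(s)[...,0]<20)&(hsv(s)[...,1]>190)&(hsv(s)[...,2]>60),296,236,16);print("side n",len(c),c.mean(0))
for y in(.045,.05,.055):print(proj(s,[.462,y,.102]),proj(s,[.462,y,.091]))
crop(s,"s2",296,245,40,10)
E
```

```text
10.8333
cap n 283 [254.04946996 246.1590106 ] [0.46277417 0.05049777]
((253.6137237548828, 246.30747985839844), (19.1839542388916, 19.45749282836914), 16.598304748535156) [0.46242063 0.05147822]
[([0.4605, 0.0597, 0.1018], 0.78)] [([0.4624, 0.0508, 0.0997], 0.52)]
side n 180 [295.74444444 229.67222222]
[297.07885378 227.34640877] [296.93205709 230.10613453]
[296.1752561  228.70940479] [296.03481618 231.46630462]
[295.26679429 230.07973791] [295.13278152 232.83374178]
```

View pics/t2.png

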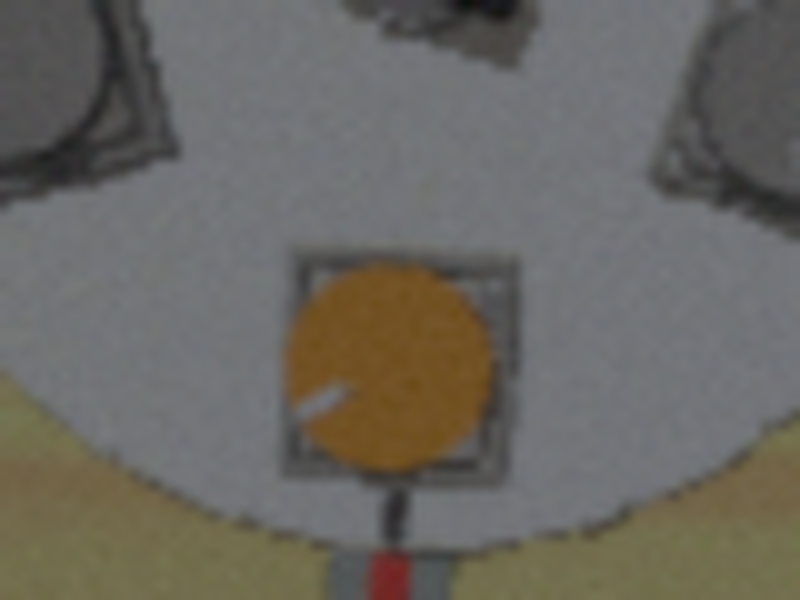

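View pics/s2.png

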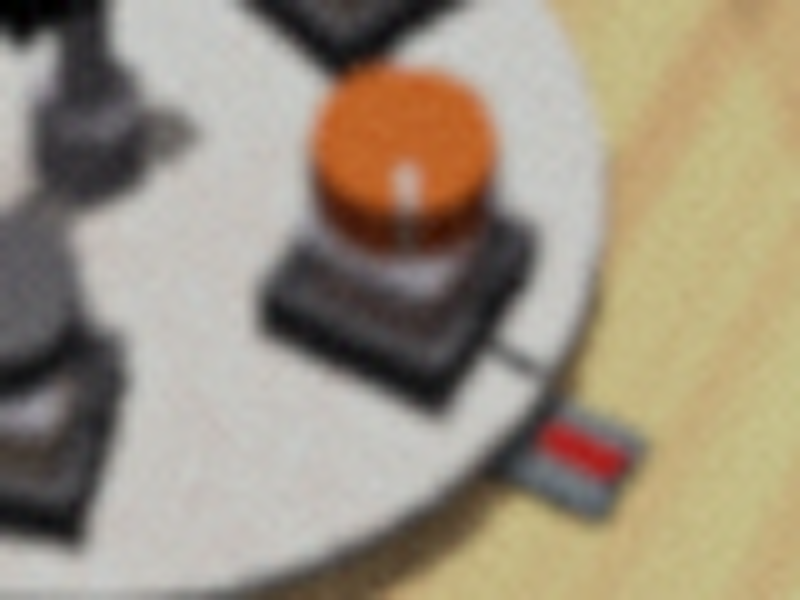

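The stripe, at top crop (302,413) relative to the cap centre (390,367), is about 59.5° clockwise of the black line at (395,515). The cap is at ≈ (0.462, 0.0505). I'll grip it and check the forces.

```bash
python3 - <<'E'
from h import *
x,y=.462,.0505
ctrl.movep([x,y,.16],[180,0,-2])
print(ctrl.move_straight([x,y,.0815],feed=.1,f_stop=8))
f0=ctrl.current_ft_force();t0=ctrl.current_wrist_torque();print(f0,t0,ctrl.current_ee_pos())
ctrl.gripper_close(20);ctrl.hold(.2)
print(ctrl.current_gripper_width(),np.round(ctrl.current_ft_force()-f0,2),np.round(ctrl.current_wrist_torque()-t0,2),ctrl.current_ee_pos(),ctrl.current_clock())
p=read_camera("side");crop(p,"s3",296,235,40,10)
E
```

```text
False
[0.03281621 0.32204494 0.24329683] [ 0.02464458  0.05457447 -0.0289602 ] [0.46254078 0.05029365 0.08201084]
0.04659178180774156 [-0.33  1.23  0.18] [ 0.14 -0.05  0.05] [0.46206841 0.05059396 0.08157022] 14.0583
```

View pics/s3.png

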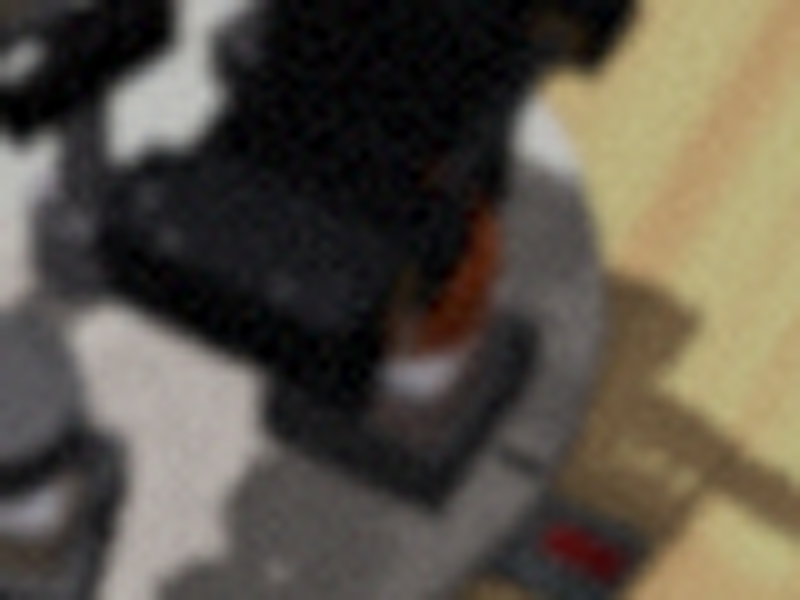

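The gripper is on the cap with small side forces. Now I'll grip hard and unscrew while logging the moment.

```bash
python3 - <<'E'
from h import *
x,y=.462,.0505
ctrl.gripper_close(60);ctrl.hold(.2)
print(np.round(ctrl.current_ft_force(),2),np.round(ctrl.current_wrist_torque(),2))
for a in np.linspace(0,59.5,15)[1:]:
    ctrl.movep([x,y,.0815+.001*min(a/42,1)],[180,0,-2+a]);ctrl.hold(.05)
    print(round(a,1),np.round(ctrl.current_ft_force(),1),np.round(ctrl.current_wrist_torque(),2),round(ctrl.current_gripper_width(),4))
print(ctrl.current_clock(),ctrl.current_orientation(),ctrl.current_ee_pos())
p=read_camera("side");crop(p,"s4",296,235,40,10)
E
```

```text
[-0.35  1.52  1.67] [ 0.24 -0.02 -0.01]
4.2 [ 0.3  0.5 -0.1] [ 0.18 -0.06  0.  ] 0.046
8.5 [ 0.8  1.1 -0.7] [ 0.11 -0.16 -0.03] 0.0463
12.8 [ 1.5  1.7 -1.4] [ 0.22 -0.17  0.08] 0.046
17.0 [ 0.4  0.8 -2. ] [ 0.21 -0.12 -0.03] 0.0463
21.2 [ 1.3  1.3 -2.3] [ 0.24 -0.07 -0.  ] 0.046
25.5 [-0.5  1.7 -1.7] [ 0.25 -0.08  0.  ] 0.0463
29.8 [-1.8  1.7  0.8] [0.33 0.15 0.03] 0.0462
34.0 [-1.3  2.3  2.8] [0.3  0.26 0.08] 0.0464
38.2 [-2.2  2.3  3.9] [0.31 0.29 0.04] 0.0461
42.5 [-0.2  1.5  2.7] [0.22 0.08 0.01] 0.0461
46.8 [0.3 1.2 3.5] [ 0.1  -0.06  0.01] 0.0461
51.0 [ 1.2 -0.5  3.7] [ 0.01 -0.15  0.03] 0.0462
55.2 [ 1.2 -0.2  4.1] [-0.03 -0.11 -0.02] 0.046
59.5 [ 0.9 -0.2  4.5] [-0.04 -0.06  0.04] 0.046
18.725 [ 1.79983296e+02 -5.42958507e-03  5.72960629e+01] [0.46214894 0.0504669  0.08263508]
```

View pics/s4.png

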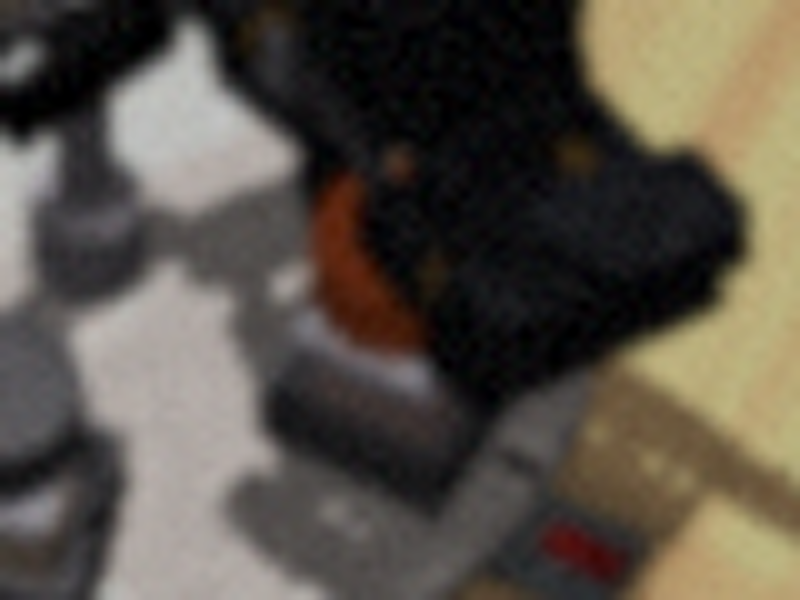

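The stripe has left its old place (crop (405,330) is now plain orange), so the cap turned. The black line at (520,460) hasn't moved. I'll lift gently and check that the jar isn't coming along.

```bash
python3 - <<'E'
from h import *
x,y=.462,.0505
for dz in(.003,.008,.020,.032):
    ctrl.move_straight([x,y,.0825+dz],feed=.03);ctrl.hold(.1)
    print(dz,np.round(ctrl.current_ft_force(),2),np.round(ctrl.current_wrist_torque(),2),round(ctrl.current_gripper_width(),4))
print(ctrl.current_clock(),ctrl.current_ee_pos(),ctrl.current_orientation())
p=read_camera("side");crop(p,"s5",296,235,40,10)
E
```

```text
0.003 [ 0.58 -0.66 -0.04] [-0.08 -0.14 -0.  ] 0.0463
0.008 [0.44 0.47 0.13] [-0.04 -0.06  0.01] 0.0464
0.02 [-0.23  0.21 -0.45] [-0.04  0.    0.  ] 0.0465
0.032 [0.43 0.34 0.38] [-0.01 -0.02  0.  ] 0.0463
20.8417 [0.46190321 0.0505165  0.11442279] [-1.79991985e+02  3.52893395e-03  5.74999226e+01]
```

View pics/s5.png

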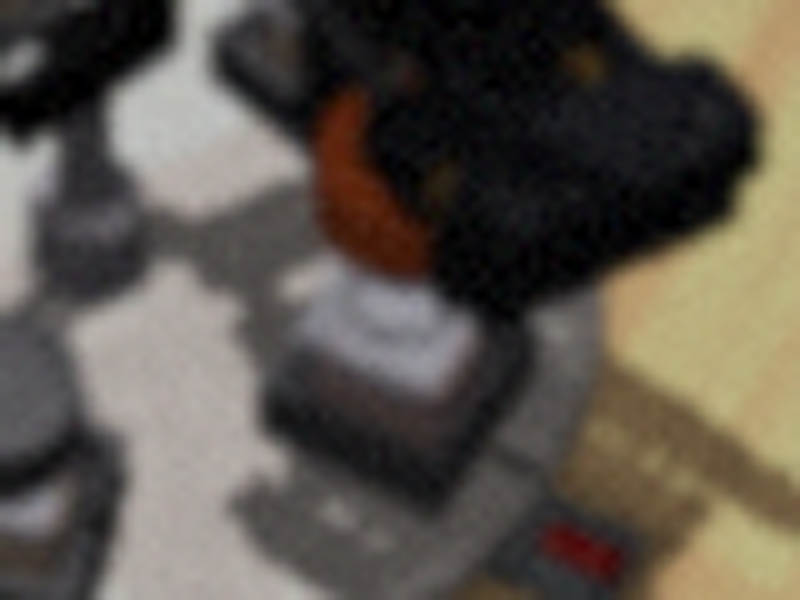

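The cap is up in the fingers at crop (365,190). The jar is still seated, its open neck at (385,310), and the line still meets the pointer. I'll hand the job in.

```bash
python3 -c "
from cell import ctrl
print(ctrl.current_grasp_force());print(ctrl.finish_job())"
```

```text
59.99974216480041
the job is handed in; nothing more can be done
None
```

I handed the job in at about 21 s: the carousel is one click counter-clockwise in its stop, and the cap is unscrewed by about 59.5° and held level about 15 mm above the open mouth, with the jar still seated; the stripe was hidden behind the fingers at the end, so I didn't see it over the line.

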